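# Check the sprung contacts, then press the housing shut

## Robot

A 6-joint arm with a two-finger parallel gripper is mounted at the origin on a cart in front of the work surface, level with it; the furniture and walls round the work are solid. World frame = base frame: x ahead of the robot, y to its left, z up, the work surface at z = 0. Lengths are in m, angles in rad, forces in N, time in s.
With the tool pointing down it reaches from about 0.35 to 1 m from the base axis. Payload 7.1 kg.
Tool frame: the origin (TCP) lies midway between the tips of the shut fingers; the grasp point (between the pads) lies 19 mm behind it; z points along the fingers, y is the line along which they close (so a half turn about z gives the same grasp; the last joint's range is limited). The gripper opens to 85 mm and grips with 20 to 120 N. Pads are 22 mm wide; open, the fingers measure 114 mm over their backs; the gripper's body (76 mm by 85 mm) begins 54 mm behind the grasp point. The pads swing forward as they close: fully open they stand 13 mm farther back than shut.
Start: joints at [1.243, 0.423, 1.63, -0, 1.089, -0.019], TCP at [0.19, 0.595, 0.211] pointing down, gripper open.
Joint ranges: [-3, 3], [-0.9, 2.11], [0.09, 2.58], [-1.31, 4.45], [0.11, 2.69], [-2.54, 2.54]. Speed limits (rad/s): [2.39, 2.39, 3.01, 3.14, 3.14, 3.14].

## Interface

Orientations are given as a unit quaternion [x, y, z, w].
In Python, from cell import r, read_camera, camera_info gives the robot as it stands.
- The arm moves only by the tool servo_tool, never from a script. Its argument "series" is a list of rows, each a list of 3 entries, a list of its own where there are three numbers: the opening, from 0 (shut) to 1 (fully open), then the shift along the tool's x, y, z in mm, then the turn, a rotation vector about the tool's x, y, z in degrees. A call has 1 to 12 rows; each row is the pose to reach, as a shift and turn from the pose commanded when the call began, along the tool's axes at that moment; what a row does not reach only later rows make up. A row lasts 1/8 s, in which the tool goes at most 62.5 mm and 10.7 degrees, less where a joint would pass 70% of its speed; a pose out of reach is approached as far as the arm can. A call with a gripper value outside its range is refused whole. The fingers move at their own pace and stop on an object; "newtons" is the grip in N (left out, the last holds). Time passes only in rows, so rows that repeat a pose let the fingers close. It gives the time, the measured TCP pose, the force, the opening and the grip force at its end, in the units of the state.
- r.get_state(): the state, without advancing time (a new reading comes with each control period).
- read_camera(name): name is "scene" or "top" or "wrist"; returns (picture, depth): 400x640x3 uint8, red, green, blue; 400x640 float32, m along the optical axis (not along the pixel's ray), 0 where there is no reading.
- camera_info(name): a dict with "K" (3x3 intrinsics, pixels), "k1" (the pictures are not rectified: a ray, as slopes to the right and down, at radius r is drawn at 1 + k1 r^2 times it, then the intrinsics apply), "R" (3x3) and "t" (3): a world point X has camera coordinates R X + t. Camera axes: x right, y down, z forward; pixel columns grow to the right and rows downward; lengths in m; the calibration is good to about 2 mm. A picture is of the moment at which its call begins: read the wrist's pose just before it. camera_info takes no time and is no camera call; for the wrist camera it gives the pose at the moment of the call.
- r.job_done(): hands the job in; it is judged then, once.
The state is a dict: "time": time; "joint_positions": joint angles; "joint_vel": joint speeds; "joint_efforts": joint torques, N m; "tool_pos": TCP position; "tool_rot": TCP orientation; "wrist_force": force on the tool from outside, world axes, zero at the start; "torque": the same for the moment, N m; "finger_gap": finger opening in m; "finger_force": force on a finger pad.
Only numpy, scipy, OpenCV 4.12 (cv2) and the standard library are available. Lean on these libraries where they do the work, as an engineer would, in place of code of your own. Each camera call takes 0.05 s, during which the arm holds its last target. There are 200 camera calls.

## Task

Take the test probe out of its stand and with its needle tip push down a little first the red sprung contact and then the blue one in the open lower housing half, then put the probe back upright in its stand and let go of it. Then fit the loose upper half over the two dowels of the lower half and press it fully home against the sprung contacts, flush all round; finish while still holding the two halves pressed together, since they spring apart when let go. Leave the mug and the roll of tape where they are.

Things in the scene. Friction and masses are not known exactly. Their poses are not given: they have to be found in the camera images.
- housing: fixed lower housing half: open grey plastic box 54 (x) x 116 (y) x 20 mm on an aluminium plate 100 x 160 x 8 mm on the desk. Origin: centre of the underside of the plate, z up; rim 28 mm above the desk. Two vertical steel dowels, 7 mm thick, at x = 0, y = +46 and -46 mm, end 14 mm above the rim, the last 5 mm tapered to 3 mm.
- housing_rim (a point): centre of the lower half at the height of its rim (28 mm above the desk); axes as housing. When shut, the underside of the upper half lies in this plane.
- contact_red_top (a point): centre of the top of the red sprung contact: a brass button 12 mm across with a red dot and red sleeve, at x = 0, y = +18 mm in the housing; it stands 5 mm above the rim (33 mm above the desk) when free and moves with the button.
- contact_blue_top (a point): the same for the blue sprung contact (blue dot and sleeve), at x = 0, y = -18 mm in the housing.
- contact_red (a joint): how far the red contact is pushed down (m): 0 free, 0.005 level with the rim, 0.006 at its stop; a spring resists with 1 N at first and 4 N at 0.005.
- contact_blue (a joint): the same for the blue contact.
- cover: loose upper housing half: grey plastic block 54 (x) x 116 (y) x 26 mm, 0.12 kg (varies), dark louvres on top, two vertical through holes of 9.5 mm at x = 0, y = +46 and -46 mm for the dowels; fits either way round (half a turn). Origin: centre of the flat underside, z up. Starts lying flat on the desk, right way up.
- cover_center (a point): centre of the upper half, 13 mm above its underside; axes as cover.
- stand: fixed black probe stand: a block 44 x 44 mm, 60 mm high, on an 80 x 80 x 4 mm steel foot. Origin: centre of the underside, z up. A vertical square bore, 16 x 16 mm with sides along the axes of the stand and a chamfered mouth, goes from the top down to a shoulder 25 mm above the desk; from there an 8 mm hole for the needle goes on.
- stand_mouth (a point): centre of the top of the stand, at the mouth of the bore, 60 mm above the desk.
- probe_grip (a point): grip point on the axis of the red test probe (144 mm long, 0.03 kg), 105 mm from the needle tip, 110 mm above the desk in the stand. Own x runs along the probe to the tip (straight down at the start). Body 10.6 x 10.6 mm, flat sides across y and z; it ends 27 mm above this point (then a 12 mm cable stub) and stands on the shoulder in the bore of the stand.
- probe_tip (a point): needle tip of the probe, on its axis, 20 mm beyond the end of the body; hidden in the stand at the start, about 5 mm above the desk.
- mug: white mug, 95 mm high, a bystander; origin at the centre of its underside.
- tape: roll of orange tape lying flat, 68 mm across, 29 mm high, a bystander; origin at the centre of its underside.
Mind the look-alikes: they are no part of the job. What is shaped like the stand but brown is not meant.

How it is judged:
On the way, in this order (a step that is already met when the one before it is completed fails the run):
1. the probe tip pushes the red contact down (value of joint contact_red above 0.0006 m and distance between probe_tip and contact_red_top below 0.007 m and value of joint contact_blue below 0.0004 m), for 0.1 s.
2. the probe tip pushes the blue contact down (value of joint contact_blue above 0.0006 m and distance between probe_tip and contact_blue_top below 0.007 m and value of joint contact_red below 0.0004 m), for 0.1 s.
3. the probe stands in its stand again, let go (horizontal distance between probe_tip and stand_mouth below 0.006 m and height (world z) of probe_tip below 0.012 m and angle between probe_grip's own x axis and vertical above 2.9 rad and contact force between the fingers and probe below 0.05 N), for 0.2 s.
At the end, for the whole second after the job is handed in: Upper half on the dowels, underside within 1.5 mm of the rim, within 3 mm and 0.06 rad of the lower half, level within 0.03 rad, both contacts down over 3 mm, still, fingers pressing over 1 N; probe in its stand (tip within 6 mm of the bore axis, under 12 mm above the desk, upright) (z of cover in the frame of housing_rim between -0.0025 and 0.0015 m and horizontal distance between cover and housing_rim below 0.003 m and angle between the y axis of cover and the y axis of housing, either way round below 0.06 rad and angle between the z axis of cover and the z axis of housing, either way round below 0.03 rad and angle between cover's own z axis and vertical below 0.1 rad and value of joint each of contact_red, contact_blue above 0.003 m and contact force between the fingers and cover above 1 N and horizontal distance between probe_tip and stand_mouth below 0.006 m and height (world z) of probe_tip below 0.012 m and angle between probe_grip's own x axis and vertical above 2.9 rad and linear speed of cover below 0.02 m/s); the arm keeps its last pose, push and grip.
It fails at once if the mug is moved more than 30 mm (distance of mug from where it was at the start of the episode above 0.03 m).
It fails at once if the tape is moved more than 30 mm (distance of tape from where it was at the start of the episode above 0.03 m).
It also fails if it takes over 64 s, if anything falls off the work surface, if the arm or the gripper's body presses on something with over 40 N, if the wrist force passes 120 N, or if a joint passes its speed limit or range.

## Working session

There is one attempt and no reset: what is moved stays moved. The work goes in short steps, Python scripts to look and compute and a tool call to move; the robot and the scene stay as the last step left them, time stands still between calls to the robot, and variables do not carry over. Pictures are saved under pics/ and viewed, at most 10 in all, crops included, and the job is handed in when it is done.

Besides the shell and the picture viewer there is one more tool, called after "Emit:" as name(argument=value, ...) on one line, values as JSON. servo_tool: Moves the arm, as the interface text tells. Its arguments: {"type":"object","properties":{"series":{"type":"array","items":{"type":"array"}},"newtons":{"type":"number"}},"required":["series"]}

```bash
mkdir -p pics; ls; cat > h.py <<'E'
import numpy as np, cv2
from cell import r, read_camera, camera_info
from scipy.spatial.transform import Rotation as R
def cloud(depth, ci):
    K=np.array(ci["K"]);h,w=depth.shape
    u,v=np.meshgrid(np.arange(w),np.arange(h))
    x=(u-K[0,2])/K[0,0];y=(v-K[1,2])/K[1,1]
    xd,yd=x.copy(),y.copy()
    for _ in range(8):
        f=1+ci["k1"]*(x*x+y*y);x=xd/f;y=yd/f
    P=np.stack([x*depth,y*depth,depth],-1)
    return (P-np.array(ci["t"]))@np.array(ci["R"])
def grab(n,save=None):
    ci=camera_info(n);p,d=read_camera(n)
    if save: cv2.imwrite(f"pics/{save}.png",p[:,:,::-1]); np.savez(f"pics/{save}.npz",p=p,d=d,X=cloud(d,ci))
    return p,d,cloud(d,ci)
E
python3 - <<'E'
from h import *
for n in("top","scene"):
    ci=camera_info(n);print(n,np.array(ci["K"]).round(1).tolist(),ci["k1"],(-np.array(ci["R"]).T@ci["t"]).round(3),np.array(ci["R"]).round(3).tolist())
a=grab("top","top0");b=grab("scene","scene0")
print(r.get_state())
E
```

```text
pics
top [[486.7, 0.0, 318.0], [0.0, 486.7, 207.5], [0.0, 0.0, 1.0]] 0.05152631884103498 [ 0.512 -0.184  1.076] [[0.012, -1.0, 0.009], [-0.998, -0.013, -0.06], [0.06, -0.008, -0.998]]
scene [[398.2, 0.0, 321.5], [0.0, 398.2, 203.2], [0.0, 0.0, 1.0]] -0.03819579660471914 [ 0.146 -0.681  0.637] [[0.757, -0.653, 0.012], [-0.404, -0.482, -0.777], [0.514, 0.584, -0.629]]
{'time': 0.1, 'joint_positions': array([ 1.24299330e+00,  4.23782633e-01,  1.63061486e+00, -3.20983801e-05,
        1.08862526e+00, -1.90000205e-02]), 'joint_vel': array([ 0.00020079,  0.00015176, -0.00104943, -0.00028519,  0.00071147,
        0.00075273]), 'joint_efforts': array([ 7.47914123e-05, -5.58419394e+01, -2.82449377e+01,  3.26349038e-05,
        2.92090379e-03,  1.27421274e-05]), 'tool_pos': array([0.18976129, 0.59493558, 0.21001158]), 'tool_rot': array([ 1.53781345e-01,  9.88104643e-01, -7.06780972e-04, -1.09369695e-04]), 'wrist_force': array([ 0.2769323 ,  0.46246201, -0.55216204]), 'torque': array([-0.00534608,  0.0136999 ,  0.02201494]), 'finger_force': 0.0, 'finger_gap': 0.08531529319829954}
```

View pics/top0.png

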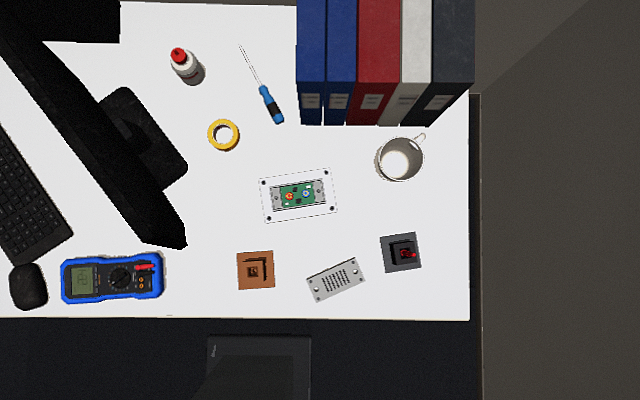

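View pics/scene0.png

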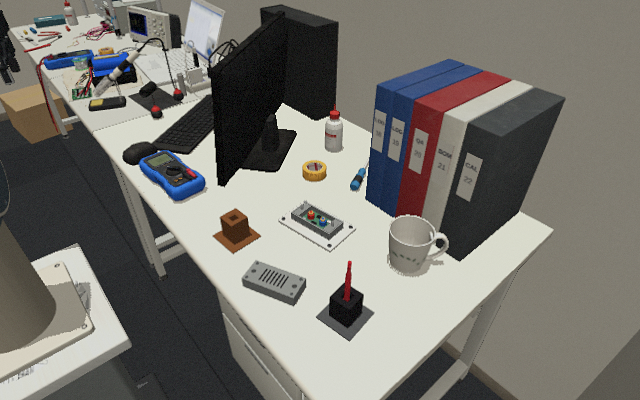

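Top view: black stand with the red probe at about (402,252). The brown look-alike at (256,270) is empty and is not meant. Cover at (336,279), housing at (298,195) with red contact at (289,196) and blue at (306,194), mug at (400,160), tape at (223,135). I'll measure these and confirm in a crop.

```bash
python3 - <<'E'
from h import *
z=np.load("pics/top0.npz");p,d,X=z["p"],z["d"],z["X"]
cv2.imwrite("pics/crop1.png",cv2.resize(p[150:310,240:440],None,fx=4,fy=4,interpolation=cv2.INTER_CUBIC)[:600,:,::-1])
def box(m):
    pts=X[m][:,:2].astype(np.float32)
    (c,s,a)=cv2.minAreaRect((pts*1000));return np.round(c,1),np.round(s,1),round(a,2),len(pts),X[m][:,2].mean().round(4)
def reg(v0,v1,u0,u1,zl,zh):
    m=np.zeros(d.shape,bool);m[v0:v1,u0:u1]=1
    return m&(d>0)&(X[...,2]>zl)&(X[...,2]<zh)
m=reg(150,240,240,360,-.02,.02)
print("desk z",np.median(X[230:240,290:330][...,2]),np.median(X[290:310,400:440][...,2]),np.median(X[150:160,250:330][...,2]))
print("housing rim",box(reg(160,230,250,345,.022,.036)),"plate+",box(reg(160,230,250,345,.005,.036)))
print("dowel",box(reg(160,230,250,345,.037,.06)))
print("cover",box(reg(245,310,298,375,.018,.036)))
print("stand top",box(reg(225,280,375,430,.05,.068)),"foot",box(reg(225,280,375,430,.0025,.068)))
print("probe",box(reg(215,280,375,430,.075,.2)))
print("mug",box(reg(120,190,365,430,.03,.12)),"tape",box(reg(110,160,200,250,.01,.05)))
hsv=cv2.cvtColor(p,cv2.COLOR_RGB2HSV)
sub=np.zeros(d.shape,bool);sub[175:215,270:330]=1
red=sub&((hsv[...,0]<9)|(hsv[...,0]>170))&(hsv[...,1]>120);blu=sub&(hsv[...,0]>100)&(hsv[...,0]<130)&(hsv[...,1]>120)
for n,m in(("red",red),("blue",blu)): print(n,np.argwhere(m).mean(0),X[m&(d>0)].mean(0),m.sum())
s=np.load("pics/scene0.npz");p2,X2=s["p"],s["X"];h2=cv2.cvtColor(p2,cv2.COLOR_RGB2HSV)
m=np.zeros(h2.shape[:2],bool);m[255:320,325:375]=1
m&=((h2[...,0]<9)|(h2[...,0]>170))&(h2[...,1]>120)&(s["d"]>0)
print("probe scene",m.sum());q=X2[m]
for a,b in((.065,.08),(.08,.1),(.1,.12),(.12,.14),(.14,.16)):
    k=(q[:,2]>a)&(q[:,2]<b);print(a,k.sum(),q[k].mean(0).round(4) if k.any() else'')
E
```

```text
desk z -0.000651795345419284 -0.00048738683653624796 -0.0005574487916271914
housing rim (array([ 603.6, -147.3]), array([ 54.4, 118.2]), 9.65, 723, np.float64(0.0275)) plate+ (array([ 606.2, -146.9]), array([139.9, 161.8]), 10.11, 3079, np.float64(0.0139))
dowel (array([ 603.1, -147.7]), array([ 4. , 99.8]), 8.74, 12, np.float64(0.0397))
cover (array([ 420.6, -233. ]), array([ 54.2, 115.7]), 24.75, 1354, np.float64(0.0254))
stand top (array([ 481.6, -375. ]), array([43.9, 44.6]), 9.83, 382, np.float64(0.0591)) foot (array([ 481.8, -378.7]), array([118. , 118.6]), 0.75, 1124, np.float64(0.0254))
probe (array([ 481.8, -373.5]), array([9.4, 7.5]), 11.29, 50, np.float64(0.1171))
mug (array([ 697.7, -361.6]), array([136.5, 140.7]), 1.08, 1192, np.float64(0.0654)) tape (array([732.6,  16.4]), array([64.4, 65.2]), 56.66, 540, np.float64(0.0265))
red [195.84375 288.78125] [ 0.60014859 -0.12948657  0.02634591] 32
blue [193.41666667 305.33333333] [ 0.60592929 -0.16517507  0.02585629] 24
probe scene 217
0.065 31 [ 0.4762 -0.377   0.0731]
0.08 41 [ 0.4765 -0.3772  0.09  ]
0.1 44 [ 0.4763 -0.3768  0.1096]
0.12 34 [ 0.4775 -0.3766  0.1281]
0.14 19 [ 0.4781 -0.3754  0.1462]
```

View pics/crop1.png

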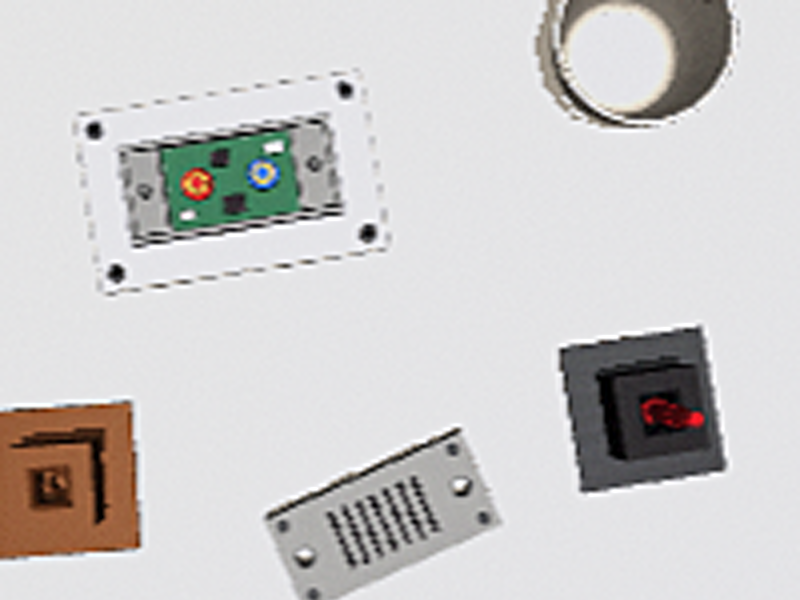

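```bash
cat >> h.py <<'E'
def to(x,y,z,psi):
    """shift (mm, tool axes) and turn about tool z (deg) from the measured pose to TCP x,y,z, closing line at psi deg, tool down"""
    s=r.get_state();T=R.from_quat(s["tool_rot"]);p=s["tool_pos"]
    ty=np.array([np.cos(np.radians(psi)),np.sin(np.radians(psi)),0]);tz=np.array([0,0,-1.])
    best=None
    for sg in(1,-1):
        G=R.from_matrix(np.c_[np.cross(sg*ty,tz),sg*ty,tz]);rv=(T.inv()*G).as_rotvec(degrees=True)
        if best is None or np.linalg.norm(rv)<np.linalg.norm(best): best=rv
    print("shift",T.inv().apply((np.array([x,y,z])-p)*1000).round(1),"turn",best.round(2))
def st():
    s=r.get_state();y=R.from_quat(s["tool_rot"]).apply([0,1,0])
    print("t",round(s["time"],2),"pos",s["tool_pos"].round(4),"psi",np.degrees(np.arctan2(y[1],y[0])).round(2),"gap",round(s["finger_gap"],4),"ff",round(s["finger_force"],1),"F",s["wrist_force"].round(1),"q",s["joint_positions"].round(2))
E
python3 - <<'E'
from h import *
z=np.load("pics/top0.npz");X=z["X"][z["d"]>0]
rr=np.hypot(X[:,0],X[:,1]);
for y0 in np.arange(-.5,.5,.1):
    k=(X[:,2]>.07)&(X[:,1]>y0)&(X[:,1]<y0+.1)&(rr<.9)
    print(y0.round(1),X[k][np.argmin(rr[k])].round(3) if k.any() else '',rr[k].min().round(3) if k.any() else '')
to(.44,.1,.26,9.8);to(.4816,-.374,.26,9.8)
E
```

```text
-0.5 [ 0.653 -0.4    0.094] 0.766
-0.4 [ 0.478 -0.371  0.091] 0.605
-0.3 [ 0.756 -0.211  0.24 ] 0.785
-0.2 [ 0.756 -0.158  0.191] 0.772
-0.1  
-0.0 [0.484 0.094 0.073] 0.493
0.1 [0.537 0.1   0.338] 0.547
0.2 [0.665 0.201 0.334] 0.695
0.3 [0.83  0.3   0.324] 0.883
0.4  
shift [-388.8 -395.5  -49.4] turn [-7.000e-02  4.000e-02  6.251e+01]
shift [-572.5 -834.5  -48.8] turn [-7.000e-02  4.000e-02  6.251e+01]
```

Emit:
servo_tool(series=[[1,[-40,-48,-10],[0,0,10]],[1,[-80,-96,-20],[0,0,20]],[1,[-119,-143,-30],[0,0,30]],[1,[-159,-191,-40],[0,0,40]],[1,[-198,-238,-49],[0,0,50]],[1,[-238,-286,-49],[0,0,60]],[1,[-270,-338,-49],[0,0,62.5]],[1,[-305,-388,-49],[0,0,62.5]],[1,[-347,-434,-49],[0,0,62.5]],[1,[-375,-485,-49],[0,0,62.5]],[1,[-405,-538,-49],[0,0,62.5]],[1,[-435,-590,-49],[0,0,62.5]]], newtons=40)

```text
time: 1.6
tool_pos: [0.425, -0.1009, 0.2597]
tool_rot: [0.644, 0.765, 0.0, 0.0]
wrist_force: [0.6, 1.3, -0.0]
finger_gap: 0.085
finger_force: 0.0
```

```bash
python3 -c "
from h import *
st();to(.4816,-.374,.26,9.8);to(.4816,-.374,.18,9.8)"
```

```text
t 1.6 pos [ 0.425  -0.1009  0.2597] psi 9.79 gap 0.085 ff 0.0 F [ 0.6  1.3 -0. ] q [-0.26  0.07  1.98  0.    1.09 -0.43]
shift [-278.7    9.4   -0.3] turn [ 0.01 -0.   -0.01]
shift [-278.7    9.4   79.7] turn [ 0.01 -0.   -0.01]
```

Emit:
servo_tool(series=[[1,[-60,2,0],[0,0,0]],[1,[-120,4,0],[0,0,0]],[1,[-180,6,0],[0,0,0]],[1,[-235,8,0],[0,0,0]],[1,[-278.7,9.4,0],[0,0,0]],[1,[-278.7,9.4,0],[0,0,0]]])

```text
time: 2.35
tool_pos: [0.4817, -0.3744, 0.2589]
tool_rot: [0.645, 0.764, -0.0, -0.0]
wrist_force: [0.2, 0.0, 0.1]
finger_gap: 0.085
finger_force: 0.0
```

```bash
python3 - <<'E'
from h import *
st();p,d,X=grab("wrist","w1")
h=cv2.cvtColor(p,cv2.COLOR_RGB2HSV)
m=((h[...,0]<9)|(h[...,0]>170))&(h[...,1]>120)&(d>0)
q=X[m];print(m.sum(),np.argwhere(m).min(0),np.argwhere(m).max(0))
for a,b in((.06,.08),(.08,.1),(.1,.12),(.12,.134),(.134,.142),(.142,.16)):
    k=(q[:,2]>a)&(q[:,2]<b)
    if k.any(): print(a,k.sum(),q[k].mean(0).round(4),q[k].min(0).round(4),q[k].max(0).round(4))
k=(d>0)&(X[...,2]>.056)&(X[...,2]<.064)&(np.abs(X[...,0]-.48)<.06)&(np.abs(X[...,1]+.375)<.06)
print(cv2.minAreaRect(X[k][:,:2].astype(np.float32)*1000),k.sum(),X[k][:,2].mean())
E
```

```text
t 2.35 pos [ 0.4817 -0.3744  0.2589] psi 9.64 gap 0.085 ff 0.0 F [0.2 0.  0.1] q [-0.68  0.35  1.62 -0.    1.17 -0.85]
7251 [110   1] [399 639]
0.06 814 [ 0.745  -0.2893  0.07  ] [ 0.4752 -0.4332  0.06  ] [ 0.762  -0.252   0.0799]
0.08 918 [ 0.7489 -0.2875  0.0903] [ 0.4746 -0.3741  0.0801] [ 0.7759 -0.249   0.1   ]
0.1 1108 [ 0.7476 -0.2882  0.1103] [ 0.4748 -0.4074  0.1   ] [ 0.7627 -0.2527  0.12  ]
0.12 874 [ 0.7438 -0.29    0.1269] [ 0.4755 -0.3795  0.12  ] [ 0.7619 -0.2524  0.134 ]
0.134 397 [ 0.7502 -0.2959  0.1378] [ 0.4766 -0.3744  0.134 ] [ 0.7628 -0.2612  0.142 ]
0.142 373 [ 0.7182 -0.3161  0.1475] [ 0.4767 -0.4256  0.142 ] [ 0.7619 -0.2785  0.1569]
((480.07989501953125, -374.99603271484375), (43.445457458496094, 44.50283432006836), 9.118253707885742) 1191 0.06083624649619883
```

View pics/w1.png

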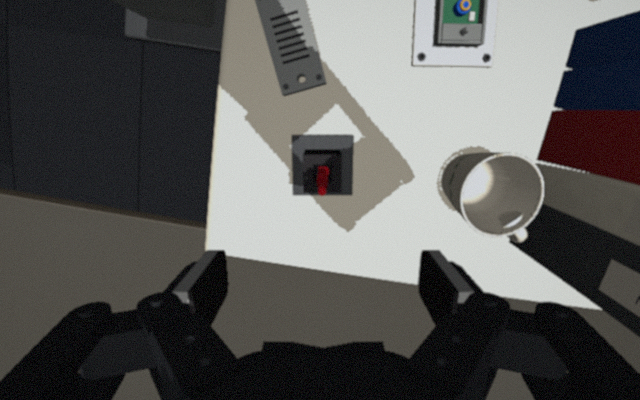

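The picture shows the stand at (322,165), with the probe (322,180) centred between the open fingers, and the mug well clear at (500,185). I'll descend and grip.

Emit:
servo_tool(series=[[1,[0,-1,60],[0,0,0]],[1,[0,-1,120],[0,0,0]],[1,[0,-1,160],[0,0,0]],[1,[0,-1,168],[0,0,0]],[0.4,[0,-1,168],[0,0,0]],[0,[0,-1,168],[0,0,0]],[0,[0,-1,168],[0,0,0]],[0,[0,-1,168],[0,0,0]],[0,[0,-1,168],[0,0,0]],[0,[0,-1,168],[0,0,0]]], newtons=40)

```text
time: 3.65
tool_pos: [0.4811, -0.3726, 0.0927]
tool_rot: [0.644, 0.765, -0.0, 0.001]
wrist_force: [-1.2, -0.6, 6.4]
finger_gap: 0.0097
finger_force: 40.9
```

```bash
python3 -c "
from h import *
st()"
```

```text
t 3.65 pos [ 0.4811 -0.3726  0.0927] psi 9.81 gap 0.0097 ff 40.9 F [-1.2 -0.6  6.4] q [-0.68  0.55  1.74 -0.    0.85 -0.85]
```

Emit:
servo_tool(series=[[0,[0,0,-20],[0,0,0]],[0,[0,0,-60],[0,0,0]],[0,[0,0,-100],[0,0,0]],[0,[0,0,-110],[0,0,0]],[0,[0,0,-110],[0,0,0]],[0,[0,0,-110],[0,0,0]]])

```text
time: 4.4
tool_pos: [0.48, -0.3714, 0.2005]
tool_rot: [0.644, 0.765, -0.0, -0.001]
wrist_force: [0.5, 0.1, -0.2]
finger_gap: 0.0097
finger_force: 40.1
```

```bash
python3 - <<'E'
from h import *
st();p,d,X=grab("scene","s2")
h=cv2.cvtColor(p,cv2.COLOR_RGB2HSV)
near=(np.abs(X[...,0]-.48)<.04)&(np.abs(X[...,1]+.374)<.04)&(d>0)
m=((h[...,0]<9)|(h[...,0]>170))&(h[...,1]>120)&near
for a in np.arange(.07,.3,.02):
    k=m&(X[...,2]>a)&(X[...,2]<a+.02)
    if k.any(): print(a.round(2),k.sum(),X[k].mean(0).round(4),np.argwhere(k).mean(0).round(1))
v,u=np.argwhere(m).mean(0).astype(int);c=p[max(0,v-75):v+75,u-100:u+100]
cv2.imwrite("pics/s2c.png",cv2.resize(c,None,fx=4,fy=4,interpolation=cv2.INTER_CUBIC)[:,:,::-1]);print(v,u)
E
```

```text
t 4.4 pos [ 0.48   -0.3714  0.2005] psi 9.81 gap 0.0097 ff 40.1 F [ 0.5  0.1 -0.2] q [-0.68  0.41  1.68  0.    1.06 -0.85]
0.13 20 [ 0.4761 -0.3758  0.1429] [265.8 348.2]
0.15 52 [ 0.4765 -0.3755  0.1588] [259.  348.7]
0.17 52 [ 0.4758 -0.376   0.1804] [250.  349.4]
0.19 56 [ 0.4761 -0.3763  0.2008] [240.9 350.4]
0.21 17 [ 0.4767 -0.3768  0.2142] [234.6 351.4]
252 349
```

View pics/s2c.png

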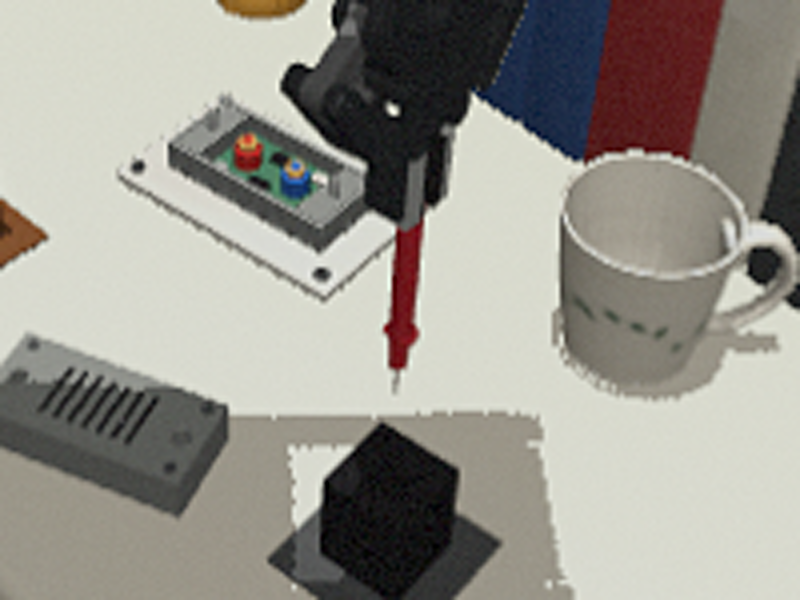

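```bash
python3 -c "
from h import *
to(.6005,-.1297,.140,9.8)"
```

```text
shift [217.6 160.   60.4] turn [-0.1  -0.12  0.01]
```

Emit:
servo_tool(series=[[0,[48,36,0],[0,0,0]],[0,[97,71,0],[0,0,0]],[0,[145,107,0],[0,0,0]],[0,[190,140,10],[0,0,0]],[0,[217.6,160,40],[0,0,0]],[0,[217.6,160,60],[0,0,0]],[0,[217.6,160,60],[0,0,0]],[0,[217.6,160,60],[0,0,0]]])

```text
time: 5.45
tool_pos: [0.6014, -0.1308, 0.1417]
tool_rot: [0.644, 0.765, -0.0, -0.0]
wrist_force: [0.0, 0.5, -0.3]
finger_gap: 0.0094
finger_force: 40.1
```

```bash
python3 - <<'E'
from h import *
st();to(.6005,-.1297,.118,9.8)
p,d,X=grab("scene","s3")
c=p[160:260,265:400]
cv2.imwrite("pics/s3c.png",cv2.resize(c,None,fx=5,fy=5,interpolation=cv2.INTER_CUBIC)[:,:,::-1])
ci=camera_info("scene");K=np.array(ci["K"])
def px(P):
    c=np.array(ci["R"])@P+ci["t"];x=c[:2]/c[2];x=x*(1+ci["k1"]*(x@x));return K[:2,:2]@x+K[:2,2]
for P in([.6005,-.1297,.033],[.6065,-.1652,.033],np.r_[r.get_state()["tool_pos"]-[0,0,.0877]]):
    print(((px(np.array(P))-[265,160])*5).round(1))
E
```

```text
t 5.45 pos [ 0.6014 -0.1308  0.1417] psi 9.78 gap 0.0094 ff 40.1 F [ 0.   0.5 -0.3] q [-0.23  0.49  1.7  -0.    0.95 -0.4 ]
shift [ 1.2 -0.6 23.7] turn [-0.02 -0.01 -0.02]
[231.6 258.7]
[290.9 291.4]
[235.2 223.4]
```

View pics/s3c.png

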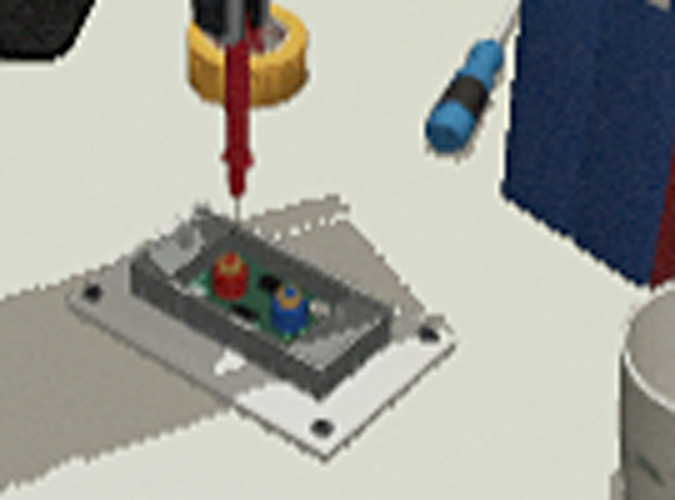

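Emit:
servo_tool(series=[[0,[1,-0.6,12],[0,0,0]],[0,[1,-0.6,18],[0,0,0]],[0,[1,-0.6,21],[0,0,0]],[0,[1,-0.6,23],[0,0,0]],[0,[1,-0.6,24],[0,0,0]],[0,[1,-0.6,25],[0,0,0]],[0,[1,-0.6,25],[0,0,0]],[0,[1,-0.6,25],[0,0,0]],[0,[1,-0.6,25],[0,0,0]]])

```text
time: 6.62
tool_pos: [0.6007, -0.1295, 0.1168]
tool_rot: [0.644, 0.765, 0.0, 0.0]
wrist_force: [-2.1, -0.8, 3.1]
finger_gap: 0.0098
finger_force: 40.4
```

```bash
python3 -c "
from h import *
st()
p,d,X=grab('scene','s4')
h=cv2.cvtColor(p,cv2.COLOR_RGB2HSV)
"
```

```text
t 6.62 pos [ 0.6007 -0.1295  0.1168] psi 9.81 gap 0.0098 ff 40.4 F [-2.1 -0.8  3.1] q [-0.23  0.52  1.72 -0.    0.9  -0.4 ]
```

Emit:
servo_tool(series=[[0,[0,0,-12],[0,0,0]],[0,[0,0,-22],[0,0,0]],[0,[-18,0,-22],[0,0,0]],[0,[-36,0,-22],[0,0,0]],[0,[-36,0,-16],[0,0,0]],[0,[-36,0,-8],[0,0,0]],[0,[-36,0,-3],[0,0,0]],[0,[-36,0,-1],[0,0,0]],[0,[-36,0,0],[0,0,0]],[0,[-36,0,0],[0,0,0]],[0,[-36,0,0],[0,0,0]],[0,[-36,0,0],[0,0,0]]])

```text
time: 8.18
tool_pos: [0.6067, -0.1649, 0.1169]
tool_rot: [0.644, 0.765, 0.0, -0.0]
wrist_force: [-1.8, -0.3, 2.4]
finger_gap: 0.0095
finger_force: 40.4
```

```bash
python3 -c "
from h import *
st();to(.4805,-.3735,.200,9.5)"
```

```text
t 8.18 pos [ 0.6067 -0.1649  0.1169] psi 9.81 gap 0.0095 ff 40.4 F [-1.8 -0.3  2.4] q [-0.28  0.54  1.68  0.    0.92 -0.46]
shift [-184.  -159.9  -83.1] turn [ 0.   -0.    0.31]
```

Emit:
servo_tool(series=[[0,[0,0,-40],[0,0,0]],[0,[-10,-9,-83],[0,0,0]],[0,[-55,-48,-83],[0,0,0]],[0,[-100,-87,-83],[0,0,0]],[0,[-145,-126,-83],[0,0,0]],[0,[-184,-160,-83],[0,0,0]],[0,[-184,-160,-83],[0,0,0]],[0,[-184,-160,-83],[0,0,0]]])

```text
time: 9.18
tool_pos: [0.4806, -0.3734, 0.1995]
tool_rot: [0.644, 0.765, 0.0, 0.0]
wrist_force: [0.2, -0.7, -0.4]
finger_gap: 0.0101
finger_force: 40.1
```

```bash
python3 -c "
from h import *
st();to(.4807,-.374,.165,9.5);to(.4807,-.374,.095,9.5)"
```

```text
t 9.18 pos [ 0.4806 -0.3734  0.1995] psi 9.76 gap 0.0101 ff 40.1 F [ 0.2 -0.7 -0.4] q [-0.68  0.41  1.68  0.    1.05 -0.85]
shift [-0.6  0.  34.5] turn [ 0.02 -0.01  0.26]
shift [ -0.6  -0.  104.5] turn [ 0.02 -0.01  0.26]
```

Emit:
servo_tool(series=[[0,[-0.6,0,25],[0,0,0]],[0,[-0.6,0,45],[0,0,0]],[0,[-0.6,0,60],[0,0,0]],[0,[-0.6,0,75],[0,0,0]],[0,[-0.6,0,90],[0,0,0]],[0,[-0.6,0,100],[0,0,0]],[0,[-0.6,0,104],[0,0,0]],[0,[-0.6,0,104],[0,0,0]]])

```text
time: 10.18
tool_pos: [0.4805, -0.3742, 0.0956]
tool_rot: [0.644, 0.765, 0.0, -0.0]
wrist_force: [-0.6, 0.5, 0.1]
finger_gap: 0.0096
finger_force: 40.1
```

```bash
python3 -c "
from h import *
st()"
```

```text
t 10.18 pos [ 0.4805 -0.3742  0.0956] psi 9.8 gap 0.0096 ff 40.1 F [-0.6  0.5  0.1] q [-0.68  0.55  1.74  0.    0.86 -0.85]
```

Emit:
servo_tool(series=[[0,[0,0,2],[0,0,0]],[0,[0,0,2],[0,0,0]],[0.4,[0,0,2],[0,0,0]],[0.7,[0,0,2],[0,0,0]],[1,[0,0,2],[0,0,0]],[1,[0,0,2],[0,0,0]],[1,[0,0,-40],[0,0,0]],[1,[0,0,-90],[0,0,0]],[1,[0,0,-120],[0,0,0]],[1,[0,0,-120],[0,0,0]]])

```text
time: 11.42
tool_pos: [0.4819, -0.3752, 0.2187]
tool_rot: [0.644, 0.765, 0.0, 0.003]
wrist_force: [-0.2, -0.1, 0.0]
finger_gap: 0.0852
finger_force: 0.0
```

```bash
python3 - <<'E'
from h import *
st();p,d,X=grab("scene","s5")
h=cv2.cvtColor(p,cv2.COLOR_RGB2HSV)
near=(np.abs(X[...,0]-.48)<.04)&(np.abs(X[...,1]+.374)<.04)&(d>0)
m=((h[...,0]<9)|(h[...,0]>170))&(h[...,1]>120)&near
for a in np.arange(.05,.3,.02):
    k=m&(X[...,2]>a)&(X[...,2]<a+.02)
    if k.any(): print(a.round(2),k.sum(),X[k].mean(0).round(4),X[k].max(0)[2].round(4))
p,d,X=grab("wrist","w5")
k=(d>0)&(X[...,2]>.02)&(X[...,2]<.032)&(np.abs(X[...,0]-.42)<.09)&(np.abs(X[...,1]+.233)<.09)
print("cover wrist",cv2.minAreaRect(X[k][:,:2].astype(np.float32)*1000),k.sum())
to(.421,-.233,.2,24.75)
E
```

```text
t 11.43 pos [ 0.4819 -0.3752  0.2187] psi 9.81 gap 0.0852 ff 0.0 F [-0.2 -0.1  0. ] q [-0.68  0.39  1.66 -0.    1.08 -0.85]
0.05 46 [ 0.4769 -0.3783  0.0619] 0.0697
0.07 43 [ 0.4762 -0.3787  0.0802] 0.0895
0.09 43 [ 0.4766 -0.3789  0.1002] 0.1089
0.11 42 [ 0.477  -0.3786  0.119 ] 0.1299
0.13 28 [ 0.478  -0.3776  0.1405] 0.1491
0.15 2 [ 0.4798 -0.3769  0.1504] 0.1505
cover wrist ((424.0367431640625, -244.0852508544922), (54.469058990478516, 91.74034881591797), 24.346323013305664) 4663
shift [148.9 -34.4  15.4] turn [-1.000e-02 -2.000e-02 -1.494e+01]
```

Probe stands back in its stand. Next is the cover.

Emit:
servo_tool(series=[[1,[50,-11,0],[0,0,-5]],[1,[100,-22,5],[0,0,-10]],[1,[149,-34,10],[0,0,-15]],[1,[149,-34,15],[0,0,-15]],[1,[149,-34,15],[0,0,-15]]])

```text
time: 12.15
tool_pos: [0.4214, -0.2329, 0.1997]
tool_rot: [0.539, 0.843, -0.0, -0.001]
wrist_force: [0.4, -0.4, 0.5]
finger_gap: 0.0854
finger_force: 0.0
```

```bash
python3 - <<'E'
from h import *
st()
p,d,X=grab("wrist","w6")
k=(d>0)&(X[...,2]>.02)&(X[...,2]<.032)&(np.abs(X[...,0]-.42)<.09)&(np.abs(X[...,1]+.233)<.09)
print("cover wrist",cv2.minAreaRect(X[k][:,:2].astype(np.float32)*1000),k.sum(),np.argwhere(k).min(0),np.argwhere(k).max(0))
to(.421,-.233,.005,24.6)
E
```

```text
t 12.15 pos [ 0.4214 -0.2329  0.1997] psi 24.81 gap 0.0854 ff 0.0 F [ 0.4 -0.4  0.5] q [-0.53  0.23  1.95 -0.    0.97 -0.96]
cover wrist ((418.3828430175781, -232.34344482421875), (54.265869140625, 116.04146575927734), 24.830652236938477) 5380 [120 295] [227 347]
shift [  0.7  -0.5 195.1] turn [-0.03 -0.03  0.18]
```

Emit:
servo_tool(series=[[1,[0.7,0,60],[0,0,0]],[1,[0.7,0,120],[0,0,0]],[1,[0.7,0,165],[0,0,0]],[1,[0.7,0,185],[0,0,0]],[1,[0.7,0,195],[0,0,0]],[1,[0.7,0,195],[0,0,0]],[0.6,[0.7,0,195],[0,0,0]],[0.3,[0.7,0,195],[0,0,0]],[0.3,[0.7,0,195],[0,0,0]],[0.3,[0.7,0,195],[0,0,0]],[0.3,[0.7,0,195],[0,0,0]],[0.3,[0.7,0,195],[0,0,0]]], newtons=70)

```text
time: 13.7
tool_pos: [0.4213, -0.2324, 0.0057]
tool_rot: [0.539, 0.843, -0.0, -0.0]
wrist_force: [1.1, -0.3, -0.4]
finger_gap: 0.0256
finger_force: 0.0
```

```bash
python3 -c "
from h import *
st()"
```

```text
t 13.7 pos [ 0.4213 -0.2324  0.0057] psi 24.81 gap 0.0256 ff 0.0 F [ 1.1 -0.3 -0.4] q [-0.53  0.57  2.04 -0.    0.53 -0.96]
```

```bash
python3 - <<'E'
from h import *
p,d,X=grab("scene","s7")
q,_,_=grab("wrist","w7")
c=cv2.resize(p[220:370,200:400],None,fx=3,fy=3)
cv2.imwrite("pics/s7c.png",np.vstack([c[:450],])[:,:,::-1])
a=np.zeros((600,800,3),np.uint8);a[:300,:400]=cv2.resize(p[220:370,200:400],(400,300));a[:250,400:]=cv2.resize(q,(400,250));a[300:,:400]=cv2.resize(p,(400,250)).repeat(1,0)[:250].copy() if 0 else 0
cv2.imwrite("pics/s7c.png",a[:300,:,::-1])
E
```

```text
(no output)
```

View pics/s7c.png

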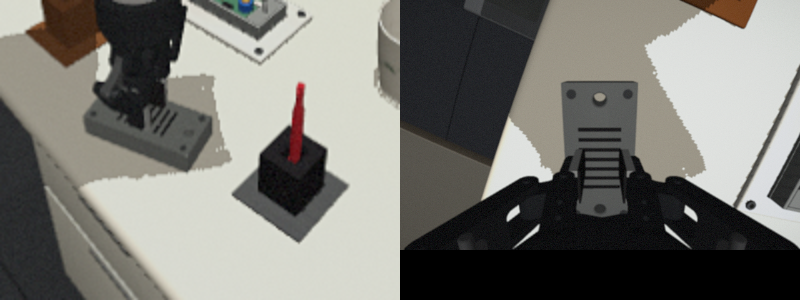

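Wrist view (right): the fingers have closed above the cover, not around it; its holes are at (600,98) and (600,209). I'll check the heights before retrying.

```bash
python3 - <<'E'
from h import *
for n in("w7","s7","w6"):
    z=np.load(f"pics/{n}.npz");p,d,X=z["p"],z["d"],z["X"]
    t=np.array([.4213,-.2324]);c,s=np.cos(np.radians(24.8)),np.sin(np.radians(24.8))
    L=np.stack([(X[...,:2]-t)@[c,s],(X[...,:2]-t)@[-s,c],X[...,2]],-1)
    k=(d>0)&(np.abs(L[...,0])<.026)&(np.abs(L[...,1])<.057)&(np.abs(L[...,2]-.025)<.02)
    print(n,"cover top z pct",np.percentile(L[k][:,2],[5,25,50,75,95]).round(4))
    k=(d>0)&(np.abs(L[...,0])<.05)&(np.abs(L[...,1])<.02)&(L[...,2]>.03)&(L[...,2]<.1)
    q=L[k]
    for a in np.arange(-.05,.05,.01):
        w=(q[:,0]>a)&(q[:,0]<a+.01)
        if w.sum()>3: print(a.round(2),w.sum(),"zmin",q[w][:,2].min().round(4),"zmed",np.median(q[w][:,2]).round(4))
    k=(d>0)&(X[...,2]>.02)&(X[...,2]<.034)&(np.abs(L[...,0])<.06)&(np.abs(L[...,1])<.08)
    print(cv2.minAreaRect(X[k][:,:2].astype(np.float32)*1000))
E
```

```text
w7 cover top z pct [0.026  0.0267 0.0272 0.0277 0.0289]
-0.05 3173 zmin 0.0724 zmed 0.0921
-0.04 3052 zmin 0.0687 zmed 0.0838
-0.03 1220 zmin 0.0339 zmed 0.0762
-0.02 2420 zmin 0.03 zmed 0.0658
-0.01 6 zmin 0.0992 zmed 0.0993
0.0 13 zmin 0.0994 zmed 0.0998
0.01 2605 zmin 0.03 zmed 0.0671
0.02 1194 zmin 0.0338 zmed 0.0758
0.03 3453 zmin 0.0695 zmed 0.0843
0.04 2753 zmin 0.0731 zmed 0.0924
((417.67779541015625, -230.5347900390625), (54.51111602783203, 111.9505615234375), 24.816049575805664)
s7 cover top z pct [0.0167 0.0258 0.0266 0.0276 0.0371]
-0.05 46 zmin 0.0751 zmed 0.0829
-0.04 8 zmin 0.0766 zmed 0.0828
-0.03 184 zmin 0.03 zmed 0.078
-0.02 57 zmin 0.0312 zmed 0.0641
0.01 170 zmin 0.0308 zmed 0.0616
0.02 6 zmin 0.0466 zmed 0.0778
0.03 29 zmin 0.0726 zmed 0.0845
0.04 24 zmin 0.0752 zmed 0.0924
((417.4730529785156, -232.4307098388672), (56.05501174926758, 117.62127685546875), 25.336624145507812)
w6 cover top z pct [0.0258 0.0266 0.0271 0.0276 0.0284]
((418.3828430175781, -232.34344482421875), (54.265869140625, 116.04146575927734), 24.830652236938477)
```

Emit:
servo_tool(series=[[1,[0,0,-5],[0,0,0]],[1,[0,0,-5],[0,0,0]],[1,[0,0,-5],[0,0,0]],[1,[0,0,-5],[0,0,0]],[1,[0,0,-5],[0,0,0]]])

```text
time: 14.42
tool_pos: [0.4213, -0.2325, 0.0107]
tool_rot: [0.539, 0.842, -0.0, -0.0]
wrist_force: [0.1, 0.2, -0.1]
finger_gap: 0.085
finger_force: 0.0
```

```bash
python3 - <<'E'
from h import *
st()
for n in("wrist","scene"):
    p,d,X=grab(n,n+"8")
    t=np.array([.4213,-.2324]);c,s=np.cos(np.radians(24.8)),np.sin(np.radians(24.8))
    L=np.stack([(X[...,:2]-t)@[c,s],(X[...,:2]-t)@[-s,c],X[...,2]],-1)
    dark=p.max(-1)<90
    k=(d>0)&(np.abs(L[...,1])<.014)&(L[...,2]>.008)&(L[...,2]<.12)
    for a in np.arange(-.07,.07,.01):
        w=k&(L[...,0]>a)&(L[...,0]<a+.01)
        if w.sum()>3: print(n,a.round(2),w.sum(),np.percentile(L[w][:,2],[0,2,5,10,50]).round(4))
a=np.zeros((300,800,3),np.uint8);a[:,:400]=cv2.resize(np.load("pics/scene8.npz")["p"][235:325,210:330],(400,300));a[:250,400:]=cv2.resize(np.load("pics/wrist8.npz")["p"],(400,250))
cv2.imwrite("pics/c8.png",a[...,::-1])
E
```

```text
t 14.43 pos [ 0.4213 -0.2325  0.0107] psi 24.81 gap 0.085 ff 0.0 F [ 0.1  0.2 -0.1] q [-0.53  0.56  2.04 -0.    0.54 -0.96]
wrist -0.07 5682 [0.0864 0.0912 0.0943 0.0971 0.1039]
wrist -0.06 2666 [0.0489 0.0588 0.0661 0.0766 0.0977]
wrist -0.05 3876 [0.044  0.0484 0.0509 0.0543 0.0772]
wrist -0.04 385 [0.094  0.0959 0.0968 0.0984 0.1131]
wrist -0.03 984 [0.0253 0.0259 0.0261 0.0263 0.0271]
wrist -0.02 2250 [0.0255 0.0262 0.0265 0.0268 0.106 ]
wrist -0.01 2812 [0.0253 0.0263 0.0266 0.0269 0.1101]
wrist 0.0 2826 [0.0254 0.0263 0.0266 0.0269 0.1097]
wrist 0.01 2052 [0.0256 0.0262 0.0264 0.0267 0.0288]
wrist 0.02 480 [0.0255 0.0258 0.0261 0.0263 0.0271]
wrist 0.03 520 [0.0934 0.0947 0.0958 0.0971 0.1127]
wrist 0.04 3964 [0.0453 0.0484 0.0512 0.0551 0.0777]
wrist 0.05 3459 [0.0517 0.0609 0.0697 0.0898 0.0986]
wrist 0.06 5025 [0.0879 0.0915 0.0944 0.0972 0.1033]
wrist 0.07 541 [0.0907 0.0932 0.0955 0.0972 0.1037]
scene -0.07 49 [0.0963 0.0975 0.0984 0.0995 0.1035]
scene -0.06 104 [0.0498 0.055  0.0564 0.0591 0.0722]
scene -0.05 89 [0.0465 0.0482 0.0509 0.0557 0.0996]
scene -0.04 33 [0.0199 0.0202 0.0207 0.0213 0.1096]
scene -0.03 84 [0.0082 0.0085 0.0093 0.0107 0.0249]
scene -0.02 53 [0.0244 0.0253 0.0254 0.0257 0.0268]
scene -0.01 56 [0.0244 0.0248 0.0252 0.0253 0.0271]
scene 0.0 65 [0.0233 0.0247 0.0251 0.0257 0.0274]
scene 0.01 63 [0.0245 0.0249 0.0251 0.0255 0.027 ]
scene 0.02 25 [0.0244 0.0245 0.0247 0.0251 0.0261]
scene 0.04 165 [0.0448 0.0461 0.0491 0.0508 0.0675]
scene 0.05 25 [0.0874 0.089  0.0909 0.0914 0.0986]
scene 0.06 41 [0.0879 0.0901 0.0934 0.0941 0.1029]
scene 0.07 4 [0.0981 0.0983 0.0987 0.0994 0.1033]
```

View pics/c8.png

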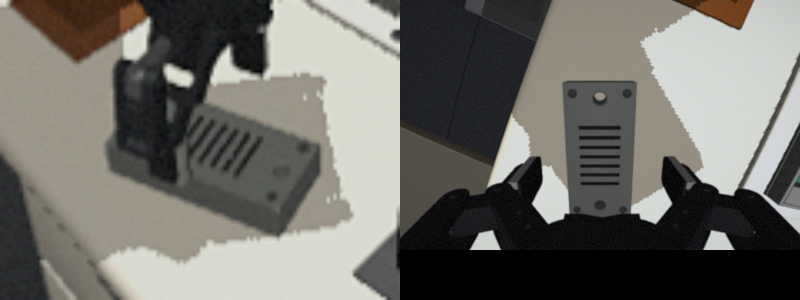

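The crop shows the open finger tips above the cover's sides. By depth they are about 34 mm behind the nominal TCP when open and about 22 mm when half shut, so I have to go lower.

Emit:
servo_tool(series=[[1,[0.5,-1,12],[0,0,0]],[1,[0.5,-1,20],[0,0,0]],[1,[0.5,-1,26],[0,0,0]],[1,[0.5,-1,26],[0,0,0]],[0.8,[0.5,-1,26],[0,0,0]],[0.6,[0.5,-1,26],[0,0,0]],[0.5,[0.5,-1,26],[0,0,0]],[0.5,[0.5,-1,26],[0,0,0]],[0.5,[0.5,-1,26],[0,0,0]],[0.5,[0.5,-1,26],[0,0,0]]], newtons=70)

```text
time: 15.78
tool_pos: [0.4204, -0.2325, -0.0146]
tool_rot: [0.539, 0.842, 0.0, 0.0]
wrist_force: [-0.5, 0.2, 5.8]
finger_gap: 0.0528
finger_force: 73.7
```

```bash
python3 - <<'E'
from h import *
st()
p,d,X=grab("wrist","w9")
k=(d>0)&(X[...,2]>.02)&(X[...,2]<.034)&(np.abs(X[...,0]-.42)<.09)&(np.abs(X[...,1]+.233)<.09)
print(cv2.minAreaRect(X[k][:,:2].astype(np.float32)*1000))
E
```

```text
t 15.78 pos [ 0.4204 -0.2325 -0.0146] psi 24.8 gap 0.0528 ff 73.7 F [-0.5  0.2  5.8] q [-0.53  0.61  2.05  0.    0.48 -0.96]
((415.18048095703125, -222.4216766357422), (80.11744689941406, 95.07796478271484), 24.77277946472168)
```

Emit:
servo_tool(series=[[0.4,[0,0,-20],[0,0,0]],[0.4,[0,0,-60],[0,0,0]],[0.4,[0,0,-110],[0,0,0]],[0.4,[0,0,-150],[0,0,0]],[0.4,[0,0,-165],[0,0,0]],[0.4,[0,0,-165],[0,0,0]]])

```text
time: 16.58
tool_pos: [0.4205, -0.2326, 0.1501]
tool_rot: [0.539, 0.842, 0.0, 0.001]
wrist_force: [-0.2, 0.4, -1.0]
finger_gap: 0.0524
finger_force: 73.8
```

```bash
python3 - <<'E'
from h import *
st();to(.6185,-.236,.15,9.6)
E
```

```text
t 16.57 pos [ 0.4205 -0.2326  0.1501] psi 24.81 gap 0.0524 ff 73.8 F [-0.2  0.4 -1. ] q [-0.53  0.3   1.99 -0.    0.85 -0.96]
shift [-86.2 178.3   0.4] turn [ 0.06  0.07 15.21]
```

Emit:
servo_tool(series=[[0.4,[-22,45,0],[0,0,5]],[0.4,[-43,89,0],[0,0,10]],[0.4,[-65,134,0],[0,0,15.2]],[0.4,[-86,178,0],[0,0,15.2]],[0.4,[-86,178,0],[0,0,15.2]],[0.4,[-86,178,0],[0,0,15.2]]])

```text
time: 17.32
tool_pos: [0.616, -0.2351, 0.147]
tool_rot: [0.645, 0.764, -0.001, -0.002]
wrist_force: [-0.2, 0.4, -2.8]
finger_gap: 0.0528
finger_force: 74.0
```

```bash
python3 - <<'E'
from h import *
st()
for n in("wrist","top","scene"): 
    p,d,X=grab(n,n+"10")
    hc=np.array([.6035,-.1475]);c,s=np.cos(np.radians(9.6)),np.sin(np.radians(9.6))
    U=(X[...,:2]-hc)@np.array([[c,-s],[s,c]])
    near=(d>0)&(np.abs(U[...,0])<.035)&(np.abs(U[...,1])<.066)
    k=near&(X[...,2]>.024)&(X[...,2]<.032);q=X[k]
    if k.sum()>50:
        print(n,"rim",k.sum(),cv2.minAreaRect(q[:,:2].astype(np.float32)*1000),"loc",np.percentile(U[k],[1,99],axis=0).round(4).tolist())
    for sg in(1,-1):
        k=near&(X[...,2]>.0335)&(X[...,2]<.046)&(np.abs(U[...,1]-sg*.046)<.01)&(np.abs(U[...,0])<.01)
        if k.any(): print(n,"dowel",sg,k.sum(),X[k].mean(0).round(4),X[k][:,2].max().round(4))
    t=r.get_state()["tool_pos"][:2];V=(X[...,:2]-t)@np.array([[c,-s],[s,c]])
    k=(d>0)&(np.abs(V[...,0])<.035)&(np.abs(V[...,1])<.07)&(X[...,2]>.185)&(X[...,2]<.197)
    if k.sum()>20:
        q=V[k];print(n,"cover top, tool frame (x=tool y)",k.sum(),np.percentile(q,[.5,99.5],axis=0).round(4).tolist(),cv2.minAreaRect(q.astype(np.float32)*1000),np.median(X[k][:,2]))
        A=np.c_[q,np.ones(len(q))];print("tilt",np.linalg.lstsq(A,X[k][:,2],rcond=None)[0].round(4))
    print(n,"red/blue")
    h=cv2.cvtColor(p,cv2.COLOR_RGB2HSV)
    for nm,m in(("r",((h[...,0]<9)|(h[...,0]>170))),("b",(h[...,0]>100)&(h[...,0]<130))):
        k=near&m&(h[...,1]>110)&(X[...,2]>.025)&(X[...,2]<.04)&(np.abs(U[...,0])<.012)
        if k.any(): print(nm,k.sum(),X[k].mean(0).round(4))
E
```

```text
t 17.32 pos [ 0.616  -0.2351  0.147 ] psi 9.63 gap 0.0528 ff 74.0 F [-0.2  0.4 -2.8] q [-0.38  0.55  1.59 -0.    1.01 -0.55]
wrist rim 3176 ((602.0347290039062, -147.3297119140625), (54.53312301635742, 115.75366973876953), 9.64560604095459) loc [[-0.028, -0.0367], [0.0256, 0.0578]]
wrist dowel 1 70 [ 0.5944 -0.1035  0.0393] 0.0432
wrist cover top, tool frame (x=tool y) 27363 [[-0.0286, -0.0328], [0.0282, 0.0586]] ((0.9298439025878906, 11.375564575195312), (67.97383117675781, 94.8767318725586), 0.08615832030773163) 0.1887287313590202
tilt [-0.0044 -0.0018  0.1888]
wrist red/blue
r 170 [ 0.5993 -0.131   0.0299]
b 144 [ 0.605  -0.1652  0.0301]
top rim 218 ((603.6753540039062, -146.9101104736328), (53.575286865234375, 117.2594985961914), 9.442413330078125) loc [[-0.0265, -0.0573], [0.0269, 0.059]]
top dowel 1 4 [ 0.5967 -0.1003  0.0393] 0.0407
top cover top, tool frame (x=tool y) 395 [[-0.0264, 0.0124], [0.0223, 0.0579]] ((-19.539207458496094, 23.503767013549805), (94.48566436767578, 46.195247650146484), 57.00541305541992) 0.18787423974156373
tilt [-0.      0.0008  0.1879]
top red/blue
b 19 [ 0.606  -0.1674  0.0299]
scene rim 487 ((600.9888305664062, -147.26022338867188), (56.52489471435547, 118.42738342285156), 9.869956970214844) loc [[-0.0304, -0.0575], [0.0245, 0.0581]]
scene dowel 1 8 [ 0.5925 -0.1038  0.0376] 0.0403
scene dowel -1 11 [ 0.608  -0.194   0.0384] 0.0426
scene cover top, tool frame (x=tool y) 754 [[-0.0339, -0.0573], [0.0295, 0.0576]] ((-0.3172740936279297, -0.5808525085449219), (116.18441009521484, 66.64143371582031), 85.61868286132812) 0.18939717617231644
tilt [0.0209 0.009  0.1896]
scene red/blue
r 20 [ 0.5959 -0.1324  0.0292]
b 19 [ 0.6008 -0.1676  0.0281]
```

View pics/wrist10.png

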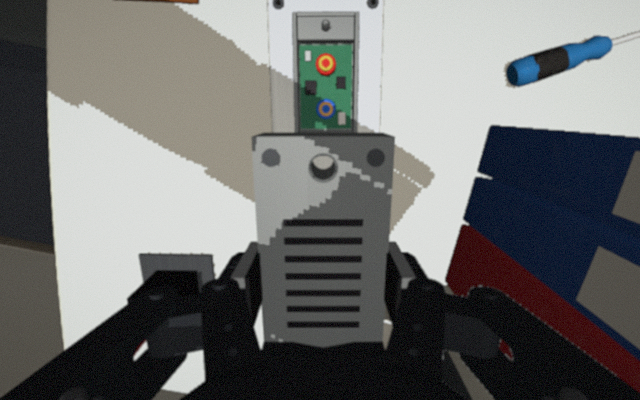

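The wrist view shows the held cover square to the housing: its hole is at (323,167), the far dowel at (325,25) and the red contact at (325,63). I'll refine the offset of cover to housing within this one picture.

```bash
python3 - <<'E'
from h import *
st()
p,d,X=grab("wrist","w11")
s=r.get_state();T=R.from_quat(s["tool_rot"]);t=s["tool_pos"]
V=(X-t)@T.as_matrix()   # tool frame
k=(d>0)&(X[...,2]>.18)&(X[...,2]<.197)&(np.abs(V[...,1])<.04)
a=k&(V[...,0]>.034)&(V[...,0]<.052)
# per-row edges of cover in tool y; front edge in tool x
ed=[(V[i][a[i]][:,1].min(),V[i][a[i]][:,1].max()) for i in range(400) if a[i].sum()>60]
print("cover y edges",np.median(ed,axis=0).round(4),"mid",np.mean(np.median(ed,axis=0)).round(4))
b=k&(np.abs(V[...,1])<.02);print("front x",np.median([V[:,j][b[:,j]][:,0].max() for j in range(640) if b[:,j].sum()>20]).round(4))
z=np.median(V[a][:,2]);print("cover top tool z",z.round(4),"underside world z est",(t[2]-z-.026).round(4))
# hole: dark/bright non-cover depth inside top
hx=(d>0)&(X[...,2]<.17)&(np.abs(V[...,0]-.046)<.02)&(np.abs(V[...,1])<.008)
ys,xs=np.nonzero(a&(V[...,0]>.038));
blob=np.argwhere((~k)[150:185,305:342])+[150,305];print("hole px",blob.mean(0).round(1),len(blob))
# plane interpolation: fit V as function of pixel on cover top
A=np.c_[xs,ys,np.ones(len(xs))];C=np.linalg.lstsq(A,V[ys,xs],rcond=None)[0]
v,u=blob.mean(0);print("hole tool xy",(np.array([u,v,1])@C).round(4))
# housing in tool frame
hc=np.array([.6025,-.1475]);c,sn=np.cos(np.radians(9.6)),np.sin(np.radians(9.6))
U=(X[...,:2]-hc)@np.array([[c,-sn],[sn,c]])
m=(d>0)&(np.abs(U[...,0])<.035)&(np.abs(U[...,1])<.066)&(X[...,2]>.024)&(X[...,2]<.032)
print("rim tool frame",cv2.minAreaRect(V[m][:,:2].astype(np.float32)*1000))
ed=[(V[i][m[i]][:,1].min(),V[i][m[i]][:,1].max()) for i in range(400) if m[i].sum()>5 and np.ptp(V[i][m[i]][:,1])>.045]
print("rim y mid",np.mean(np.median(ed,axis=0)).round(4),"far x",np.percentile(V[m][:,0],99.5).round(4))
dm=(d>0)&(X[...,2]>.0335)&(X[...,2]<.046)&(np.abs(U[...,1]-.046)<.01)&(np.abs(U[...,0])<.01);print("dowel",V[dm].mean(0).round(4),dm.sum())
h=cv2.cvtColor(p,cv2.COLOR_RGB2HSV)
for nm,q in(("r",((h[...,0]<9)|(h[...,0]>170))),("b",(h[...,0]>100)&(h[...,0]<130))):
    w=(d>0)&q&(h[...,1]>110)&(X[...,2]>.031)&(X[...,2]<.037)&(np.abs(U[...,0])<.012)&(np.abs(U[...,1])<.03)
    if w.any(): print(nm,w.sum(),V[w].mean(0).round(4))
E
```

```text
t 17.48 pos [ 0.6163 -0.2357  0.1488] psi 9.57 gap 0.0526 ff 74.0 F [-1.  -0.  -0.3] q [-0.38  0.54  1.59 -0.    1.01 -0.55]
cover y edges [-0.0276  0.0259] mid -0.0009
front x 0.0588
cover top tool z -0.0412 underside world z est 0.1644
hole px [164.7 322.5] 346
hole tool xy [ 0.0478 -0.001  -0.041 ]
rim tool frame ((99.36430358886719, 0.530914306640625), (54.45650863647461, 95.65450286865234), 89.93359375)
rim y mid 0.0006 far x 0.1469
dowel [ 1.34e-01 -1.00e-04  1.10e-01] 63
r 37 [0.1071 0.0005 0.1152]
b 35 [0.0713 0.0007 0.1151]
```

Emit:
servo_tool(series=[[0.4,[44,0.7,20],[0,0,0]],[0.4,[88,1.2,60],[0,0,0]],[0.4,[88,1.2,95],[0,0,0]],[0.4,[88,1.2,105],[0,0,0]],[0.4,[88,1.2,105],[0,0,0]],[0.4,[88,1.2,105],[0,0,0]],[0.4,[88,1.2,105],[0,0,0]]])

```text
time: 18.4
tool_pos: [0.6053, -0.1496, 0.0461]
tool_rot: [0.646, 0.764, 0.0, 0.001]
wrist_force: [0.5, 0.3, -0.6]
finger_gap: 0.0526
finger_force: 73.9
```

```bash
python3 - <<'E'
from h import *
st();to(.6032,-.1482,.030,9.6)
E
```

```text
t 18.4 pos [ 0.6053 -0.1496  0.0461] psi 9.57 gap 0.0526 ff 73.9 F [ 0.5  0.3 -0.6] q [-0.26  0.64  1.72 -0.    0.78 -0.43]
shift [ 1.7 -1.9 16.1] turn [ 0.12  0.06 -0.03]
```

Emit:
servo_tool(series=[[0.4,[1.7,-1.9,5],[0,0,0]],[0.4,[1.7,-1.9,12],[0,0,0]],[0.4,[1.7,-1.9,12],[0,0,0]],[0.4,[1.7,-1.9,12],[0,0,0]]])

```text
time: 18.9
tool_pos: [0.6022, -0.1475, 0.0325]
tool_rot: [0.645, 0.764, -0.0, -0.0]
wrist_force: [0.2, -0.2, -1.9]
finger_gap: 0.0524
finger_force: 73.9
```

```bash
python3 - <<'E'
from h import *
st();to(.6032,-.1482,.0134,9.6)
E
```

```text
t 18.9 pos [ 0.6022 -0.1475  0.0325] psi 9.61 gap 0.0524 ff 73.9 F [ 0.2 -0.2 -1.9] q [-0.26  0.65  1.73 -0.    0.76 -0.43]
shift [-0.9  0.9 19.1] turn [-0.02 -0.01  0.01]
```

Emit:
servo_tool(series=[[0.4,[-0.4,0.5,3],[0,0,0]],[0.4,[-0.4,0.5,6],[0,0,0]],[0.4,[-0.4,0.5,8],[0,0,0]],[0.4,[-0.4,0.5,10],[0,0,0]],[0.4,[-0.4,0.5,10],[0,0,0]],[0.4,[-0.4,0.5,10],[0,0,0]]])

```text
time: 19.65
tool_pos: [0.6028, -0.1478, 0.0228]
tool_rot: [0.645, 0.764, 0.0, 0.0]
wrist_force: [0.0, -0.9, -1.6]
finger_gap: 0.0525
finger_force: 73.9
```

```bash
python3 - <<'E'
from h import *
st();print(r.get_state()["torque"].round(2))
E
```

```text
t 19.65 pos [ 0.6028 -0.1478  0.0228] psi 9.61 gap 0.0525 ff 73.9 F [ 0.  -0.9 -1.6] q [-0.26  0.67  1.73 -0.    0.74 -0.43]
[ 0.09 -0.03  0.  ]
```

Emit:
servo_tool(series=[[0.4,[0,0,2],[0,0,0]],[0.4,[0,0,4],[0,0,0]],[0.4,[0,0,6],[0,0,0]],[0.4,[0,0,7.5],[0,0,0]],[0.4,[0,0,8.5],[0,0,0]],[0.4,[0,0,9],[0,0,0]],[0.4,[0,0,9],[0,0,0]],[0.4,[0,0,9],[0,0,0]]])

```text
time: 20.65
tool_pos: [0.6028, -0.1478, 0.0141]
tool_rot: [0.645, 0.764, -0.0, 0.0]
wrist_force: [-2.6, 0.3, 6.5]
finger_gap: 0.0524
finger_force: 74.7
```

```bash
python3 - <<'E'
from h import *
st();print(r.get_state()["torque"].round(2))
E
```

```text
t 20.65 pos [ 0.6028 -0.1478  0.0141] psi 9.61 gap 0.0524 ff 74.7 F [-2.6  0.3  6.5] q [-0.26  0.68  1.73 -0.    0.73 -0.43]
[0.07 0.43 0.01]
```

Emit:
servo_tool(series=[[0.4,[0,0,0.5],[0,0,0]],[0.4,[0,0,1],[0,0,0]],[0.4,[0,0,1.5],[0,0,0]],[0.4,[0,0,1.5],[0,0,0]],[0.4,[0,0,1.5],[0,0,0]]])

```text
time: 21.28
tool_pos: [0.6029, -0.1478, 0.0134]
tool_rot: [0.645, 0.764, 0.0, 0.0]
wrist_force: [-4.8, 1.9, 12.1]
finger_gap: 0.0521
finger_force: 75.7
```

```bash
python3 - <<'E'
from h import *
st();print(r.get_state()["torque"].round(2))
p,d,X=grab("wrist","w20")
s=r.get_state();T=R.from_quat(s["tool_rot"]);V=(X-s["tool_pos"])@T.as_matrix()
k=(d>0)&(X[...,2]>.048)&(X[...,2]<.062)&(np.abs(V[...,1])<.025)&(V[...,0]>-.03)&(V[...,0]<.056)
q=V[k];print("cover top z",np.median(X[k][:,2]).round(4),np.linalg.lstsq(np.c_[q[:,:2],np.ones(len(q))],X[k][:,2],rcond=None)[0].round(4))
p,d,X=grab("scene","s20")
k=(d>0)&(X[...,2]>.045)&(X[...,2]<.062)&(np.hypot(X[...,0]-.603,X[...,1]+.148)<.055)&(p.max(-1)>70)
print("scene cover top",k.sum(),np.median(X[k][:,2]).round(4))
h=cv2.cvtColor(p,cv2.COLOR_RGB2HSV);m=((h[...,0]<9)|(h[...,0]>170))&(h[...,1]>120)&(d>0)&(np.abs(X[...,0]-.48)<.04)&(np.abs(X[...,1]+.375)<.04)
for a in(.08,.12): w=m&(X[...,2]>a)&(X[...,2]<a+.02);print("probe",X[w].mean(0).round(4))
a=np.zeros((500,800,3),np.uint8);a[:,:]=cv2.resize(p[140:340,240:560],(800,500),interpolation=cv2.INTER_CUBIC);cv2.imwrite("pics/c20.png",a[...,::-1])
E
```

```text
t 21.27 pos [ 0.6029 -0.1478  0.0134] psi 9.61 gap 0.0521 ff 75.7 F [-4.8  1.9 12.1] q [-0.26  0.68  1.73 -0.    0.73 -0.43]
[ 0.23  0.81 -0.01]
cover top z 0.0552 [-0.0034 -0.0004  0.0552]
scene cover top 382 0.0545
probe [ 0.476  -0.3784  0.0895]
probe [ 0.4774 -0.3778  0.1284]
```

View pics/c20.png

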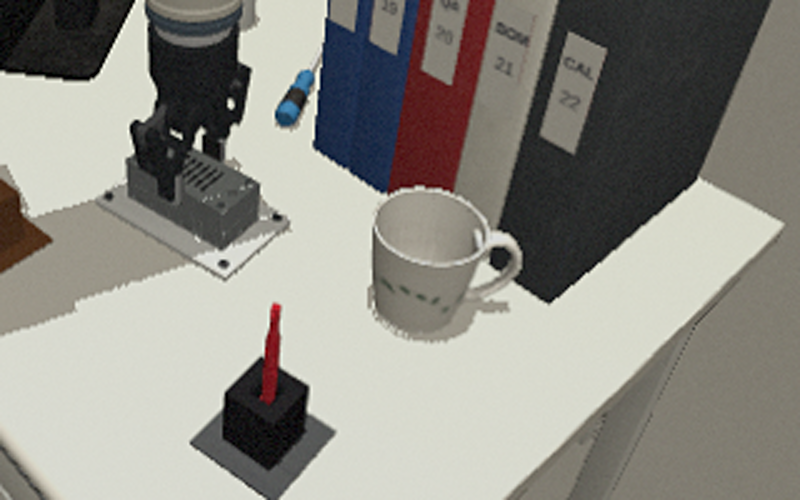

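The halves are shut and the probe is upright in its stand. One further small press will show whether the cover is on its seat.

Emit:
servo_tool(series=[[0.4,[0,0,0.5],[0,0,0]],[0.4,[0,0,1],[0,0,0]],[0.4,[0,0,1],[0,0,0]],[0.4,[0,0,1],[0,0,0]],[0.4,[0,0,1],[0,0,0]],[0.4,[0,0,1],[0,0,0]]])

```text
time: 22.12
tool_pos: [0.6029, -0.1478, 0.0134]
tool_rot: [0.645, 0.764, 0.0, 0.0]
wrist_force: [-8.2, 1.9, 22.1]
finger_gap: 0.0524
finger_force: 76.7
```

```bash
python3 - <<'E'
from h import *
st();print(r.get_state()["torque"].round(2))
E
```

```text
t 22.12 pos [ 0.6029 -0.1478  0.0134] psi 9.61 gap 0.0524 ff 76.7 F [-8.2  1.9 22.1] q [-0.26  0.68  1.73 -0.    0.73 -0.43]
[ 0.25  1.27 -0.04]
```

The height stayed at 13.4 mm while the force rose to 22 N, so the cover is fully home. Handing in.

```bash
python3 -c "
from h import *
print(r.job_done())"
```

```text
the job is handed in; nothing more can be done
None
```

I handed the job in at about 22 s, with no verdict returned: both contacts were pressed (red, then blue), the probe is back upright in its stand, and the upper half is held fully home under about 22 N.

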